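Build up the gate stop, then free a sagging bolt and hold the grille gate ajar

TASK

Build up the gate's stop: thread first the narrow tall sleeve and then the wide ring on the upright post in front of the gate, each fully home, and let go of them. Then take the bolt by its ball knob, lift the sagging bolt so that its turned-down nose clears the bent-up lip of the keeper while you draw it out of the keeper, and swing the sprung gate open towards the robot until its bottom rail bears on the wide ring. Finish while holding the gate there by the knob, without letting go, and leave the other things on the bench where they are.

Things in the scene. Friction and masses are not known exactly. Their poses are not given: they have to be found in the camera images.
- frame: Fixed steel gate frame on an 8 mm base plate; pose differs each run. Origin at bench level; z up, x from the robot's side through the gate, y along the shut gate from latch to hinge side. In it (mm): plate x -75 to 125, y -185 to 185; shut gate a 16 thick grille at x 80, y 140 to -110, 184 high; hinge post and latch jamb 190 high; keeper x 34 to 73, y -138 to -184, 185 high.
- post_tip (a point): Centre of the top of the fixed upright stop post on the base plate, on the robot's side of the gate. Post 16 mm diameter, its last 8 mm tapering to 8 mm, standing 72 mm above the base plate (tip 80 mm above the bench). Axes as the frame's. Sleeve then ring, both home, reach to 8 mm below this point.
- sleeve: Loose steel sleeve, 40 mm outside diameter, 20 mm bore, 40 mm tall, about 0.3 kg, standing on the bench with its bore upright. Origin at its centre (half-way up), z along the bore. Home on the post its origin is 52 mm below the post's tip.
- stop_ring: Loose steel ring, 56 mm outside diameter, 20 mm bore, 24 mm thick, about 0.4 kg, lying flat on the bench with its bore upright. Origin at its centre (half-way up), z along the bore. Home on top of the sleeve its origin is 20 mm below the post's tip; it then stands at the height of the gate's bottom rail.
- gate_angle (a joint): Gate angle in rad about its vertical hinge line: 0 closed, grows as the latch end swings towards the robot (clockwise seen from above). A spring closes it (0.24 N m when shut, growing by 1.2 N m per rad). It bears on the home ring at about 0.41 rad.
- gate: The grille gate (turns with its hinge). Origin at the foot of the hinge line, bench level; z up, -y along the gate to the latch end, -x towards the robot. Bottom rail: 16 x 16 mm bar, mid-height 60 mm above the bench, from the hinge to 250 mm out; its robot-side face, 8 mm off the mid-plane, bears on the ring.
- knob (a point): Steel ball knob, 26 mm diameter, on a 10 mm upright stem rising from the bolt's rod, on the robot's side of the gate (30 mm from its mid-plane) and above the gate's top. Origin at the ball's centre, about 227 mm above the bench; 100 mm nose-wards of the bolt's pivot and 52 mm above the rod's axis. Can be pinched from above.
- bolt: The bolt: 12 mm steel rod, 188 mm long from its pivot to the nose, with the knob on it. Origin at its pivot in the barrel, 185 mm above the bench; the rod runs along -y.
- bolt_draw (a joint): How far the bolt is drawn out of the keeper, m, along the gate towards the hinge. Range -0.010 to 0.050; starts at 0 to 0.003; sliding friction about 1.5 N. Hanging, the nose catches on the keeper's lip at about 0.005. The gate is free to swing from about 0.036 on.
- bolt_lift (a joint): Lift of the bolt, rad, about a level axis (frame's x) at its pivot: 0 hanging nose-down (0.10 below level), stop at 0.22; falls back by its weight. The turned-down nose, 20 mm long, clears the lip from about 0.12 (knob up 12 mm). With the slide still, the knob moves 0.10 m up and 0.05 m hinge-wards per rad. Keep it lifted until drawn 0.03; then it may sag.
- hammer: Bystander: hand hammer lying on the bench; leave it. Origin on its underside.
- wire_brush: Bystander: brush lying on the bench; leave it. Origin on its underside.
- spanner: Bystander: spanner lying on the bench; leave it. Origin on its underside.
- bar_stub: Bystander: solid round steel stub, 34 mm diameter, 50 mm tall, no bore; leave it. Origin on its underside.
- flat_offcut: Bystander: flat steel offcut 90 x 40 x 10 mm; leave it. Origin on its underside.
- tin: Bystander: open metal tin, 72 mm diameter, 90 mm tall; leave it. Origin on its underside.
- angle_piece: Bystander: piece of angle iron 80 x 40 mm, 40 mm high; leave it. Origin on its underside.
Mind the look-alikes: they are no part of the job. What is shaped like the stop_ring but orange or purple is not meant. Leave any orange look-alike of the sleeve alone.

How it is judged:
On the way, in this order (a step that is already met when the one before it is completed fails the run):
1. the sleeve stands fully home on the post, let go (horizontal distance between sleeve and post_tip below 0.004 m and z of sleeve in the frame of post_tip between -0.056 and -0.049 m and angle between the z axis of sleeve and the z axis of post_tip, either way round below 0.1 rad and contact force between the fingers and sleeve below 0.1 N), for 0.2 s.
2. the wide ring lies fully home on the sleeve on the post, let go, the gate still shut (horizontal distance between each of sleeve, stop_ring and post_tip below 0.004 m and z of sleeve in the frame of post_tip between -0.056 and -0.049 m and angle between the z axis of each of sleeve, stop_ring and the z axis of post_tip, either way round below 0.1 rad and z of stop_ring in the frame of post_tip between -0.024 and -0.017 m and contact force between the fingers and stop_ring below 0.1 N and value of joint gate_angle below 0.08 rad), for 0.2 s.
3. the bolt's nose is raised over the keeper's lip while being drawn (value of joint bolt_lift above 0.09 rad and value of joint bolt_draw above 0.01 m and value of joint gate_angle below 0.12 rad and contact force between the fingers and bolt above 0.5 N).
4. the bolt is drawn clear of the keeper (value of joint bolt_draw above 0.034 m), for 0.1 s.
At the end, for the whole second after the job is handed in: Sleeve and ring home on the post (4 mm of its axis, 3 mm of height, level within 0.1 rad), not touched by the fingers; bolt drawn over 30 mm; gate still at 0.37 to 0.45 rad, its bottom rail bearing on the ring (over 0.3 N), the fingers holding the knob (over 1 N) (all of step 1 and horizontal distance between stop_ring and post_tip below 0.004 m and z of stop_ring in the frame of post_tip between -0.024 and -0.017 m and angle between the z axis of stop_ring and the z axis of post_tip, either way round below 0.1 rad and value of joint bolt_draw above 0.03 m and value of joint gate_angle between 0.37 and 0.45 rad and velocity of joint gate_angle between -0.05 and 0.05 rad/s and contact force between gate and stop_ring above 0.3 N and contact force between the fingers and bolt above 1 N and contact force between the fingers and stop_ring below 0.1 N); the arm keeps its last pose, push and grip.
It fails at once if a bystander on the bench is shoved out of its place (moved more than 40 mm) (distance of any of hammer, wire_brush, spanner, bar_stub, flat_offcut, tin, angle_piece from where it was at the start of the episode above 0.04 m).
It also fails if it takes over 72 s, if anything falls off the work surface, if the arm or the gripper's body presses on something with over 40 N, if the wrist force passes 120 N, or if a joint passes its speed limit or range.

ROBOT

A 6-joint arm with a two-finger parallel gripper is mounted at the origin on the work surface. World frame = base frame: x ahead of the robot, y to its left, z up, the work surface at z = 0. Lengths are in m, angles in rad, forces in N, time in s.
With the tool pointing down it reaches from about 0.35 to 0.875 m from the base axis. Payload 15.5 kg.
Tool frame: the origin (TCP) lies on the mounting face of the last link; the fingertips stand 173 mm ahead of it and the grasp point (between the pads) lies 155 mm ahead of it; z points along the fingers, y is the line along which they close (so a half turn about z gives the same grasp; the last joint's range is limited). The gripper opens to 85 mm and grips with 20 to 120 N. Pads are 22 mm wide; open, the fingers measure 114 mm over their backs; the gripper's body (76 mm by 85 mm) begins 54 mm behind the grasp point. The pads swing forward as they close: fully open they stand 13 mm farther back than shut.
Start: joints at [-1.347, 0.494, 1.345, -0, 1.302, -0.096], TCP at [0.196, -0.594, 0.405] pointing down, gripper open.
Joint ranges: [-2.91, 2.91], [-0.82, 2.16], [0.22, 2.67], [-1.22, 4.37], [0.12, 2.79], [-3.08, 3.08]. Speed limits (rad/s): [1.89, 1.89, 2.57, 3.01, 3.01, 3.01].

INTERFACE

Orientations are given as a rotation vector (axis times angle).
In Python, from bench import bot gives the robot as it stands. The module is installed in compiled form; this text tells all that it offers.
- The arm moves only by the tool servo_tool, never from a script. Its argument "plan" is one flat list of numbers, 5 for each row, row after row: the shift along the tool's x, y, z in m, then the turn about the tool's z in rad, then the closure in counts, from 0 (fully open) to 255 (shut). In form: [tx, ty, tz, roll, jaw, tx, ty, tz, roll, jaw, ...]. A call has 1 to 8 rows; each row is the pose to reach, as a shift and turn from the pose commanded when the call began, along the tool's axes at that moment; what a row does not reach only later rows make up. A row lasts 1/10 s, in which the tool goes at most 50 mm and 8.59 degrees, less where a joint would pass 70% of its speed; a pose out of reach is approached as far as the arm can. A call with a gripper value outside its range is refused whole. The fingers move at their own pace and stop on an object; "newtons" is the grip in N (left out, the last holds). Time passes only in rows, so rows that repeat a pose let the fingers close. It gives the time, the measured TCP pose, the force, the opening and the grip force at its end, in the units of the state.
- bot.sense(): the state, without advancing time (a new reading comes with each control period).
- bot.camera(name): name is "scene" or "side" or "wrist"; returns the picture (480x640x3 uint8, red, green, blue); there is no depth.
- bot.camera_info(name): a dict with "fx", "fy", "cx", "cy" (pixels), "R" (3x3) and "t" (3): a world point X has camera coordinates R X + t. Camera axes: x right, y down, z forward; pixel columns grow to the right and rows downward; lengths in m; the calibration is good to about 2 mm. A picture is of the moment at which its call begins: read the wrist's pose just before it. camera_info takes no time and is no camera call; for the wrist camera it gives the pose at the moment of the call.
- bot.job_done(): hands the job in; it is judged then, once.
Trained networks look in the newest picture that a camera, given by its name, has taken for a name from the list of things; names that differ only in an ending like _2 or _b are one class to them, and where a whole thing is asked for, a point or a joint stands for the part that bears it (a point fixed in the world has none). Each returns a list of dicts, best first, with "conf" (0 to 1); they miss things now and then, are a little off and sometimes report something else, mostly with a low value. They report only what shows in the picture. A call takes as long as a camera call. They do not tell look-alikes from the thing itself.
- bot.cut_out(camera, query): "mask" (480x640 bool, what is visible of it) and "uv" ([column, row] in pixels, amid what is visible of it).
- bot.mark_of(camera, query): "uv" ([column, row] in pixels: a listed point, or the origin of a listed thing).
The state is a dict: "t": time; "qpos": joint angles; "qd": joint speeds; "effort": joint torques, N m; "position": TCP position; "tcp_rot": TCP orientation; "force": force on the tool from outside, world axes, zero at the start; "torque": the same for the moment, N m; "gripper_width": opening from 0.0 (shut) to 1.0 (fully open); "finger_force": force on a finger pad.
Only numpy, scipy, OpenCV 4.12 (cv2) and the standard library are available. Lean on these libraries where they do the work, as an engineer would, in place of code of your own. Each camera call takes 0.05 s, during which the arm holds its last target. There are 200 camera calls.

## Working session

There is one attempt and no reset: what is moved stays moved. The work goes in short steps, Python scripts to look and compute and a tool call to move; the robot and the scene stay as the last step left them, time stands still between calls to the robot, and variables do not carry over. Pictures are saved under pics/ and viewed, at most 10 in all, crops included, and the job is handed in when it is done.

Besides the shell and the picture viewer there is one more tool, called after ">>>" as name(argument=value, ...) on one line, values as JSON. servo_tool: Moves the arm, as the interface text tells. Its arguments: {"type":"object","properties":{"plan":{"type":"array"},"newtons":{"type":"number"}},"required":["plan"]}

```bash
mkdir -p pics; cat > h.py <<'E'
import numpy as np,cv2
from bench import bot
def ray(ci,uv):
    R=np.array(ci["R"]);t=np.array(ci["t"])
    d=R.T@np.array([(uv[0]-ci["cx"])/ci["fx"],(uv[1]-ci["cy"])/ci["fy"],1.0])
    return -R.T@t,d/np.linalg.norm(d)
def tri(*cu):
    A=np.zeros((3,3));b=np.zeros(3);rs=[ray(c,u) for c,u in cu]
    for o,d in rs:
        P=np.eye(3)-np.outer(d,d);A+=P;b+=P@o
    X=np.linalg.solve(A,b)
    return X,[np.linalg.norm((np.eye(3)-np.outer(d,d))@(X-o)) for o,d in rs]
def atz(ci,uv,z):
    o,d=ray(ci,uv);return o+d*(z-o[2])/d[2]
def proj(ci,X):
    p=np.array(ci["R"])@np.asarray(X)+np.array(ci["t"]);return [ci["cx"]+ci["fx"]*p[0]/p[2],ci["cy"]+ci["fy"]*p[1]/p[2]]
def save(n,im): cv2.imwrite("pics/"+n+".png",cv2.cvtColor(im,cv2.COLOR_RGB2BGR))
E
python3 - <<'E'
from h import *
for c in("scene","side"):
    save(c+"0",bot.camera(c)); ci=bot.camera_info(c)
    o,_=ray(ci,(320,240));print(c,o.round(3))
    for q in("sleeve","stop_ring","post_tip","knob","frame","bolt","gate","bar_stub"):
        print(q,[(np.round(m["uv"]).tolist(),round(m["conf"],2)) for m in bot.mark_of(c,q)[:5]])
print(bot.sense())
E
```

```text
scene [1.242 0.816 1.623]
sleeve [([431.0, 318.0], 0.64), ([405.0, 333.0], 0.63)]
stop_ring [([269.0, 208.0], 0.56), ([258.0, 173.0], 0.48), ([285.0, 193.0], 0.46), ([244.0, 230.0], 0.45)]
post_tip [([308.0, 262.0], 0.96)]
knob [([272.0, 241.0], 0.59)]
frame [([303.0, 284.0], 0.77)]
bolt [([299.0, 267.0], 0.69), ([411.0, 284.0], 0.57)]
gate [([325.0, 325.0], 0.77), ([410.0, 286.0], 0.42)]
bar_stub [([411.0, 284.0], 0.61), ([265.0, 208.0], 0.2)]
side [0.127 0.983 0.941]
sleeve [([273.0, 379.0], 0.83), ([305.0, 397.0], 0.62)]
stop_ring [([365.0, 209.0], 0.76), ([402.0, 215.0], 0.63), ([333.0, 209.0], 0.54)]
post_tip [([304.0, 245.0], 0.74)]
knob [([422.0, 191.0], 0.36), ([363.0, 180.0], 0.26)]
frame [([292.0, 274.0], 0.8), ([271.0, 379.0], 0.75), ([410.0, 249.0], 0.6)]
bolt [([270.0, 219.0], 0.78)]
gate []
bar_stub [([364.0, 362.0], 0.69)]
{'t': 0.9, 'qpos': array([-1.34752456e+00,  4.93588580e-01,  1.34546204e+00, -1.03325575e-05,
        1.30250214e+00, -9.55475121e-02]), 'qd': array([-0.00045499,  0.00181063, -0.00237672, -0.00100389,  0.00035542,
       -0.00137901]), 'effort': array([-4.44450809e-03, -8.82044506e+01, -3.84274793e+01,  5.68383587e-05,
        1.19899873e-03, -1.42716405e-05]), 'position': array([ 0.19588002, -0.59352694,  0.40469696]), 'tcp_rot': array([ 3.10172030e+00,  4.98679661e-01, -1.16180799e-05]), 'force': array([ 0.05348663, -0.37461236,  0.72551474]), 'torque': array([-0.02799521, -0.00953463,  0.05515801]), 'finger_force': 0.0, 'gripper_width': 0.9999708665314513}
```

View pics/scene0.png

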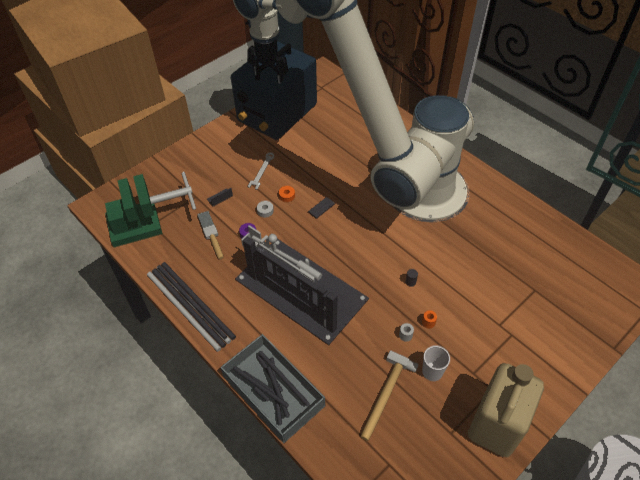

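View pics/side0.png

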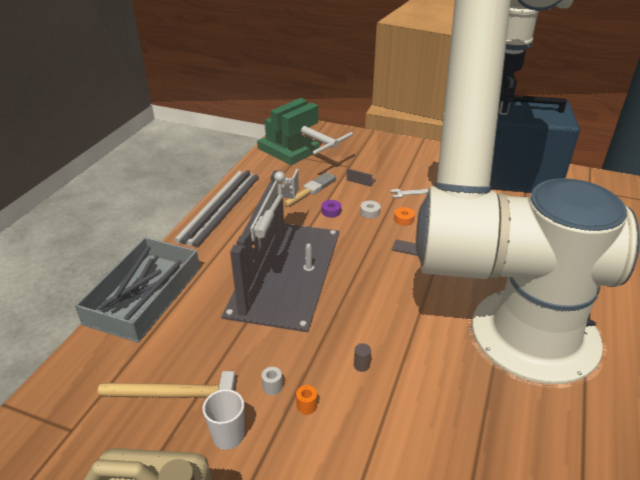

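The pictures show these candidates (scene/side pixels):
- **Sleeve:** grey (406,331)/(272,380). The orange one at (430,318)/(306,398) is a look-alike, and the dark one at (411,278)/(363,357) is the bar stub.
- **Ring:** grey (265,208)/(370,209). The orange (287,193)/(404,215) and purple (246,231)/(331,208) ones are look-alikes.

I choose the grey ones. The post tip is at side (308,245) and the knob at scene (273,240), side (279,176).

```bash
python3 - <<'E'
from h import *
cs,cd=bot.camera_info("scene"),bot.camera_info("side")
for n,a,b in(("sleeve",(405.5,332),(272.5,379.5)),("ring",(265,208),(370.5,209)),("post",(308,262),(308,245)),("knob",(273,239),(279,176)),
 ("stub",(411.5,278),(362.5,357)),("tin",(435,363),(225,420)),("osleeve",(430,318),(306.5,398)),("oring",(287,193),(404,215)),("pring",(246,230),(331,208))):
    X,e=tri((cs,a),(cd,b));print(n,X.round(4),np.round(e,4))
for n,uv in(("A",(362,298)),("B",(328,337)),("C",(242,280))):print(n,atz(cs,uv,.01).round(4))
for n,uv in(("A",(303,324)),("B",(229,312)),("D",(333,233))):print(n,atz(cd,uv,.01).round(4))
for n,uv in(("hammerhead",(402,362)),("hamE",(367,437)),("offcut",(322,208))):print(n,atz(cs,uv,.01).round(4))
im=bot.camera("scene");a=cv2.resize(im[295:355,385:445],(400,400),interpolation=2);b=cv2.resize(im[180:240,240:300],(400,400),interpolation=2)
save("crop1",np.hstack([a,b]))
E
```

```text
sleeve [0.4772 0.3322 0.0195] [0.0011 0.0011]
ring [ 0.4707 -0.3116  0.0125] [0. 0.]
post [ 0.5421 -0.0151  0.0799] [0.0037 0.0037]
knob [ 0.6292 -0.0594  0.2288] [0.002 0.002]
stub [0.3275 0.2196 0.0249] [0.0017 0.0017]
tin [0.506  0.4644 0.052 ] [0.0012 0.0012]
osleeve [0.3953 0.3535 0.0276] [0. 0.]
oring [ 0.3746 -0.3086  0.0176] [0.0007 0.0007]
pring [ 0.5765 -0.2819  0.0102] [0.0015 0.0015]
A [0.4833 0.1618 0.01  ]
B [0.6491 0.1875 0.01  ]
C [ 0.7076 -0.1386  0.01  ]
A [0.4811 0.1622 0.01  ]
B [0.6508 0.1872 0.01  ]
D [ 0.5321 -0.1727  0.01  ]
hammerhead [0.5511 0.3881 0.01  ]
hamE [0.7757 0.4705 0.01  ]
offcut [ 0.3293 -0.1813  0.01  ]
```

View pics/crop1.png

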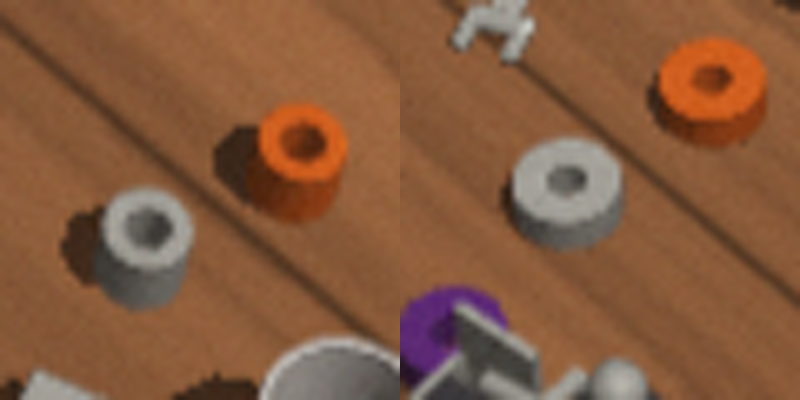

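The crop confirms the grey sleeve (left) and grey ring (right), and their heights fit. The frame yaw is about 0.15, and post and knob agree with the gate geometry. I'll start by moving above the ring.

>>> servo_tool(plan=[0.32,-0.19,-0.015,0.169,0,0.32,-0.19,-0.015,0.169,0,0.32,-0.19,-0.015,0.169,0,0.32,-0.19,-0.015,0.169,0,0.32,-0.19,-0.015,0.169,0,0.32,-0.19,-0.015,0.169,0,0.32,-0.19,-0.015,0.169,0,0.32,-0.19,-0.015,0.169,0])

```text
t: 1.75
position: [0.4421, -0.3099, 0.42]
tcp_rot: [-3.132, -0.238, -0.001]
force: [0.1, -0.8, -0.8]
gripper_width: 0.999
finger_force: 0.0
```

```bash
cat >> h.py <<'E'
from scipy.spatial.transform import Rotation as Ro
def go(X,yaw=None):
    "print tool-axis shift to bring TCP to X, roll to bring the tool x heading to yaw"
    s=bot.sense();R=Ro.from_rotvec(s["tcp_rot"]).as_matrix();h=np.arctan2(R[1,0],R[0,0])
    print("t",round(s["t"],2),"pos",s["position"].round(4),"head",round(h,4),"shift",(R.T@(np.array(X)-s["position"])).round(4),"roll",None if yaw is None else round(h-yaw,4),"F",s["force"].round(1),"w",round(s["gripper_width"],3),"ff",round(s["finger_force"],1))
def wrist(*qs,name=None):
    ci=bot.camera_info("wrist");im=bot.camera("wrist")
    if name:save(name,im)
    r={q:[(np.round(m["uv"],1).tolist(),round(m["conf"],2)) for m in bot.mark_of("wrist",q)[:4]] for q in qs}
    return ci,im,r
E
python3 - <<'E'
from h import *
go([.542,-.03,.42],.15)
ci,im,r=wrist("stop_ring","post_tip",name="w1");print(r)
print("cam",ray(ci,(320,240))[0].round(3),"exp",np.round(proj(ci,[.4707,-.3116,.0125]),1))
for uv,c in r["stop_ring"]:print(atz(ci,uv,.012).round(4))
E
```

```text
t 1.75 pos [ 0.4421 -0.3099  0.42  ] head 0.1519 shift [ 1.411e-01 -2.616e-01  2.000e-04] roll 0.0019 F [ 0.1 -0.8 -0.8] w 0.999 ff 0.0
{'stop_ring': [([323.9, 167.5], 0.85), ([310.8, 269.6], 0.79), ([301.7, 31.0], 0.6)], 'post_tip': []}
cam [ 0.513 -0.3    0.389] exp [323.7 168.4]
[ 0.4715 -0.3117  0.012 ]
[ 0.3771 -0.3143  0.012 ]
[ 0.575  -0.2775  0.012 ]
```

View pics/w1.png

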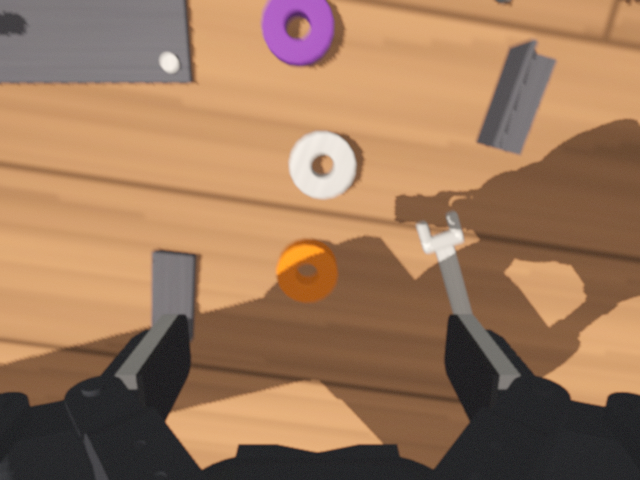

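This shows the grey ring at (324,166), the orange one at (308,271) and the purple one at (299,28). The spanner head at (440,235) is clear of the fingers' span. Next: over the post.

>>> servo_tool(plan=[0.09,-0.262,0,0,0,0.09,-0.262,0,0,0,0.09,-0.262,0,0,0,0.09,-0.262,0,0,0,0.09,-0.262,0,0,0,0.09,-0.262,0,0,0,0.09,-0.262,0,0,0])

```text
t: 2.6
position: [0.4902, -0.0384, 0.4197]
tcp_rot: [-3.132, -0.239, -0.0]
force: [-0.0, -1.2, -0.3]
gripper_width: 0.998
finger_force: 0.0
```

```bash
python3 - <<'E'
from h import *
go([.44,.332,.42],.15)
ci,im,r=wrist("post_tip","knob","frame","gate",name="w2");print(r)
for q,z in(("post_tip",.08),("knob",.228)):
    for uv,c in r[q]:print(q,atz(ci,uv,z).round(4))
cs,cd=bot.camera_info("scene"),bot.camera_info("side")
if r["post_tip"]: print(tri((ci,r["post_tip"][0][0]),(cd,(308,245)),(cs,(308,262))))
E
```

```text
t 2.6 pos [ 0.4902 -0.0384  0.4197] head 0.1522 shift [ 6.500e-03 -3.737e-01 -1.000e-04] roll 0.0022 F [-0.  -1.2 -0.3] w 0.998 ff 0.0
{'post_tip': [([304.0, 143.2], 0.95)], 'knob': [], 'frame': [([283.1, 100.4], 0.77)], 'gate': [([34.0, 318.6], 0.7)]}
post_tip [ 0.5415 -0.0216  0.08  ]
(array([ 0.54170868, -0.01915758,  0.07631785]), [np.float64(0.0024175848520071055), np.float64(0.00328084565503208), np.float64(0.0051219303057708325)])
```

View pics/w2.png

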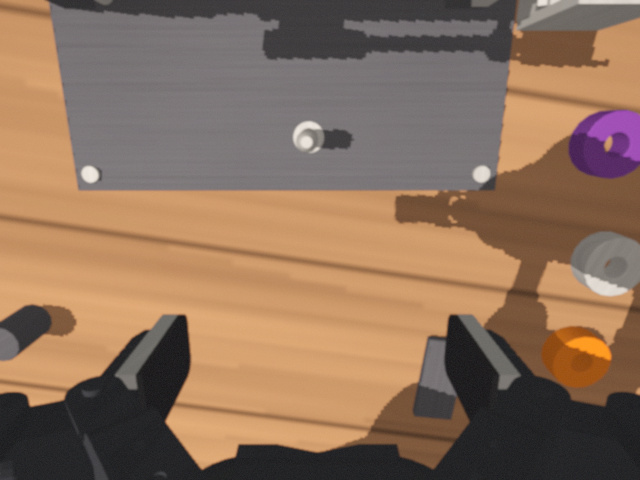

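The wrist view shows the post tip at (305,142), with the gate behind it. Next: the sleeve.

>>> servo_tool(plan=[0.0,-0.374,0,0,0,0.0,-0.374,0,0,0,0.0,-0.374,0,0,0,0.0,-0.374,0,0,0,0.0,-0.374,0,0,0,0.0,-0.374,0,0,0,0.0,-0.374,0,0,0,0.0,-0.374,0,0,0])

```text
t: 3.65
position: [0.4341, 0.3318, 0.4196]
tcp_rot: [-3.132, -0.236, -0.0]
force: [-0.1, -0.6, -0.7]
gripper_width: 0.999
finger_force: 0.0
```

```bash
python3 - <<'E'
from h import *
ci,im,r=wrist("sleeve");print(r)
P=[.477,.332]
for uv,c in r["sleeve"]:
    X=atz(ci,uv,.02);print(X.round(4))
go([.477,.332,.27],.15)
m=bot.cut_out("wrist","sleeve")
cs,cd=bot.camera_info("scene"),bot.camera_info("side")
for uv,c in r["sleeve"]: print(tri((ci,uv),(cd,(272.5,379.5)),(cs,(405.5,332))))
E
```

```text
{'sleeve': [([288.8, 238.1], 0.85), ([323.0, 152.7], 0.74)]}
[0.3983 0.3516 0.02  ]
[0.4763 0.3331 0.02  ]
t 3.75 pos [0.4343 0.3313 0.4194] head 0.1514 shift [0.0422 0.0058 0.1494] roll 0.0014 F [ 0.4 -0.1 -0.6] w 1.003 ff 0.0
(array([0.45415338, 0.34740428, 0.05051197]), [np.float64(0.04524078857098618), np.float64(0.012334388956177321), np.float64(0.03588779993025179)])
(array([0.47686415, 0.33264394, 0.01993237]), [np.float64(0.0007416730748602354), np.float64(0.001125214405751878), np.float64(0.0011901842219144622)])
```

>>> servo_tool(plan=[0.042,0.005,0.03,0,0,0.042,0.005,0.08,0,0,0.042,0.005,0.13,0,0,0.042,0.005,0.18,0,0,0.042,0.005,0.215,0,0,0.042,0.005,0.234,0,0,0.042,0.005,0.234,0,0,0.042,0.005,0.234,0,60], newtons=40)

```text
t: 4.6
position: [0.4773, 0.3298, 0.1863]
tcp_rot: [3.133, 0.233, 0.0]
force: [0.3, 0.3, -0.3]
gripper_width: 0.858
finger_force: 0.0
```

>>> servo_tool(plan=[0,0,0,0,255,0,0,0,0,255,0,0,0,0,255,0,0,0,0,255,0,0,0,0,255,0,0,0,0,255,0,0,-0.02,0,255,0,0,-0.05,0,255])

```text
t: 5.4
position: [0.476, 0.3305, 0.2356]
tcp_rot: [3.132, 0.235, -0.003]
force: [0.3, 1.1, -2.7]
gripper_width: 0.447
finger_force: 42.3
```

>>> servo_tool(plan=[0,0.03,-0.045,0,255,-0.042,0.356,-0.065,0,255,-0.042,0.356,-0.065,0,255,-0.042,0.356,-0.065,0,255,-0.042,0.356,-0.065,0,255,-0.042,0.356,-0.065,0,255,-0.042,0.356,-0.065,0,255,-0.042,0.356,-0.065,0,255])

```text
t: 6.2
position: [0.4878, -0.0303, 0.3016]
tcp_rot: [3.132, 0.233, 0.002]
force: [-0.1, 0.3, -3.2]
gripper_width: 0.449
finger_force: 42.5
```

>>> servo_tool(plan=[0,0.008,0,0,255,0,0.008,0,0,255])

```text
t: 6.4
position: [0.4894, -0.0363, 0.3012]
tcp_rot: [3.133, 0.232, 0.001]
force: [-0.1, 0.0, -4.1]
gripper_width: 0.445
finger_force: 42.5
```

```bash
python3 - <<'E'
from h import *
go([.5417,-.0195,.30],.15)
ci,im,r=wrist("post_tip","sleeve",name="w3");print(r)
for q,z in(("post_tip",.08),("sleeve",.135)):
    for uv,c in r[q]:print(q,atz(ci,uv,z).round(4))
E
```

```text
t 6.4 pos [ 0.4894 -0.0363  0.3012] head 0.1477 shift [ 0.0542 -0.0089  0.0012] roll -0.0023 F [-0.1  0.  -4.1] w 0.445 ff 42.5
{'post_tip': [([306.1, 156.6], 0.56)], 'sleeve': [([318.7, 328.2], 0.59)]}
post_tip [ 0.5431 -0.0241  0.08  ]
sleeve [ 0.4909 -0.0373  0.135 ]
```

View pics/w3.png

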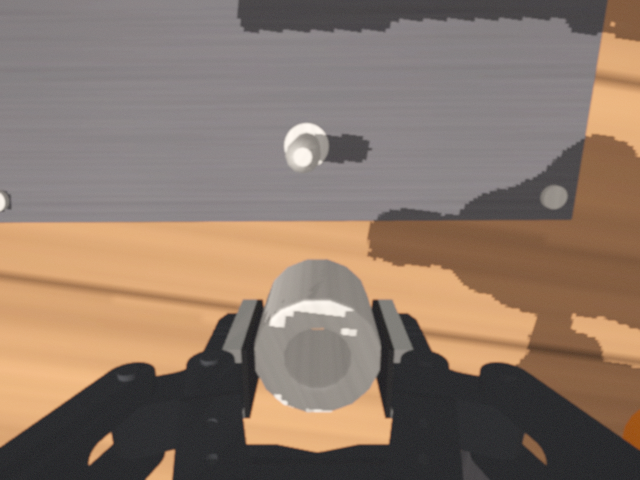

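The picture shows the sleeve in hand, its top rim centred near (318,355), and the post tip at (303,156). I'll refine both from the image.

```bash
python3 - <<'E'
from h import *
ci=bot.camera_info("wrist")
g=bot.sense()["position"];print(g)
for uv in((303,156),(301.5,156)):print("post",atz(ci,uv,.08).round(4))
print("sleeve top centre",atz(ci,(318,354),.156).round(4), "exp px of axis top", np.round(proj(ci,[g[0],g[1],.156]),1),np.round(proj(ci,[g[0],g[1],.116]),1))
go([.5425,-.0235,.30],.15)
cs,cd=bot.camera_info("scene"),bot.camera_info("side")
a,b=bot.camera("scene"),bot.camera("side")
save("c3",np.hstack([cv2.resize(a[225:305,265:345],(400,400),interpolation=2),cv2.resize(b[205:285,265:345],(400,400),interpolation=2)]))
for z in (.08,.008):print(z,[np.round(proj(c,[.5425,-.0235,z]),1) for c in(cs,cd)])
E
```

```text
[ 0.48917795 -0.0343415   0.30077124]
post [ 0.5427 -0.0205  0.08  ]
post [ 0.5426 -0.0198  0.08  ]
sleeve top centre [ 0.4932 -0.0345  0.156 ] exp px of axis top [315.5 365.6] [315.9 308.3]
t 6.55 pos [ 0.4892 -0.0343  0.3008] head 0.1508 shift [ 0.0543 -0.0027  0.0008] roll 0.0008 F [ 0.5  0.9 -3.8] w 0.446 ff 42.5
0.08 [array([305.9, 259.2]), array([308.1, 244. ])]
0.008 [array([306.5, 272.5]), array([308.5, 266.9])]
```

View pics/c3.png

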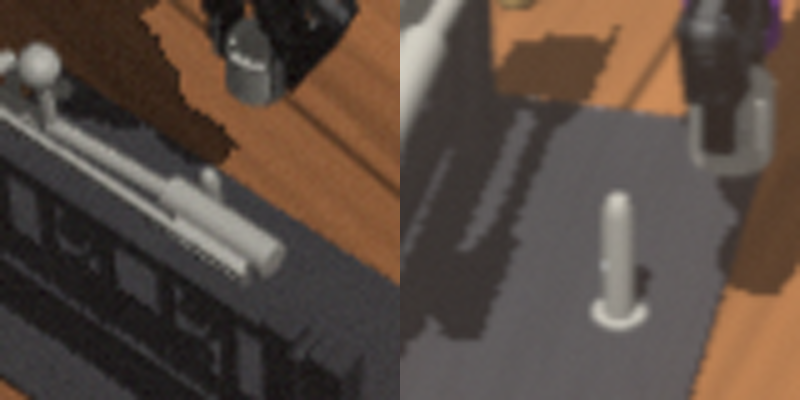

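>>> servo_tool(plan=[0.03,-0.003,0,0,255,0.052,-0.005,0,0,255,0.052,-0.005,0.015,0,255,0.052,-0.005,0.03,0,255,0.052,-0.005,0.03,0,255,0.052,-0.005,0.03,0,255,0.052,-0.005,0.03,0,255])

```text
t: 7.35
position: [0.5402, -0.0223, 0.2714]
tcp_rot: [3.133, 0.236, 0.001]
force: [-0.3, -0.3, -3.6]
gripper_width: 0.444
finger_force: 42.5
```

```bash
python3 - <<'E'
from h import *
go([.5405,-.0215,.25],.15)
ci,im,r=wrist("post_tip","sleeve");print(r)
b=bot.camera("side");a=bot.camera("scene")
save("c4",np.hstack([cv2.resize(im[240:440,220:420],(400,400)),cv2.resize(b[210:290,265:345],(400,400),interpolation=2)]))
E
```

```text
t 7.35 pos [ 0.5402 -0.0223  0.2714] head 0.1502 shift [ 0.0004 -0.0008  0.0214] roll 0.0002 F [-0.3 -0.3 -3.6] w 0.444 ff 42.5
{'post_tip': [], 'sleeve': [([318.1, 330.1], 0.66)]}
```

View pics/c4.png

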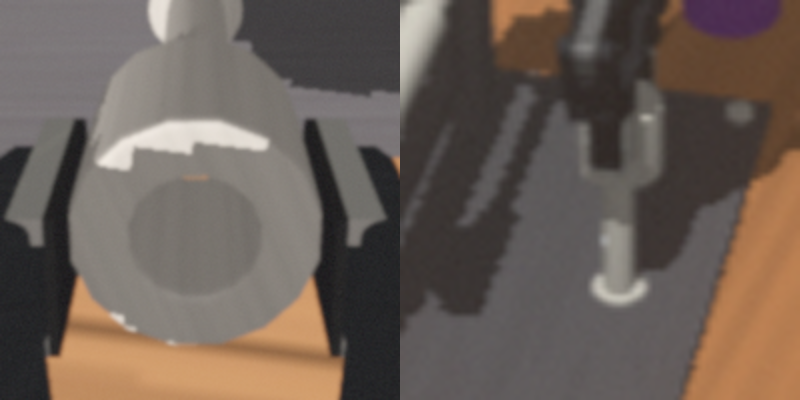

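The sleeve's axis lies over the post in both views: 622 against 619 in the side crop, and 195 against 197 in the wrist crop. I'll lower it.

>>> servo_tool(plan=[0,0,0.01,0,255,0,0,0.02,0,255,0,0,0.03,0,255,0,0,0.035,0,255,0,0,0.035,0,255])

```text
t: 8.1
position: [0.5403, -0.0226, 0.2346]
tcp_rot: [-3.133, -0.235, 0.001]
force: [3.8, 2.1, -6.0]
gripper_width: 0.446
finger_force: 42.2
```

>>> servo_tool(plan=[0.002,-0.001,0.01,0,255,0.002,-0.001,0.02,0,255,0.002,-0.001,0.03,0,255,0.002,-0.001,0.036,0,255,0.002,-0.001,0.036,0,255,0.002,-0.001,0.036,0,120,0.002,-0.001,0.036,0,80,0.002,-0.001,0.036,0,0])

```text
t: 8.9
position: [0.5421, -0.0214, 0.2002]
tcp_rot: [3.133, 0.235, 0.001]
force: [0.9, 0.6, 0.6]
gripper_width: 0.835
finger_force: 0.0
```

>>> servo_tool(plan=[0,0,0,0,0,0,0,0,0,0,0,0,0,0,0,0,0,-0.03,0,0,0,0,-0.08,0,0,0,0,-0.13,0,0,-0.05,0.02,-0.18,0,0,-0.07,0.06,-0.2,0,0])

```text
t: 9.7
position: [0.4882, -0.0761, 0.392]
tcp_rot: [3.132, 0.239, 0.002]
force: [0.2, -0.1, -0.7]
gripper_width: 1.0
finger_force: 0.0
```

```bash
python3 - <<'E'
from h import *
go([.4715,-.3117,.42],.15)
ci,im,r=wrist("post_tip","sleeve");print(r)
for q,z in(("post_tip",.08),("sleeve",.028)):
    for uv,c in r[q]:print(q,atz(ci,uv,z).round(4))
cs,cd=bot.camera_info("scene"),bot.camera_info("side");b=bot.camera("side");
rs=bot.mark_of("side","sleeve");print([(np.round(m["uv"],1),m["conf"]) for m in rs], np.round(proj(cd,[.5425,-.0215,.028]),1))
save("c5",np.hstack([cv2.resize(im[40:440,120:520],(400,400)),cv2.resize(b[210:290,265:345],(400,400),interpolation=2)]))
E
```

```text
t 9.7 pos [ 0.4882 -0.0761  0.392 ] head 0.1526 shift [-0.0523  0.2303 -0.028 ] roll 0.0026 F [ 0.2 -0.1 -0.7] w 1.0 ff 0.0
{'post_tip': [([248.2, 131.6], 0.96), ([583.3, 267.9], 0.56)], 'sleeve': [([254.9, 131.7], 0.77)]}
post_tip [ 0.5434 -0.0242  0.08  ]
post_tip [ 0.488  -0.2623  0.08  ]
sleeve [ 0.5411 -0.0215  0.028 ]
[(array([305.7, 400.4]), 0.96), (array([306.9, 260.4]), 0.76)] [308.1 261.2]
```

The sleeve is home, with its origin in the side view at (307,260) against (308,261) expected. Next: the ring.

>>> servo_tool(plan=[-0.052,0.23,0.05,0,0,-0.052,0.23,0.05,0,0,-0.052,0.23,0.05,0,0,-0.052,0.23,0.05,0,0,-0.052,0.23,0.09,0,0,-0.052,0.23,0.13,0,0,-0.052,0.23,0.13,0,0,-0.052,0.23,0.13,0,0])

```text
t: 10.75
position: [0.4726, -0.3113, 0.2591]
tcp_rot: [-3.13, -0.236, 0.004]
force: [-0.1, -0.2, 0.2]
gripper_width: 0.999
finger_force: 0.0
```

```bash
python3 - <<'E'
from h import *
ci,im,r=wrist("stop_ring");print(r)
for uv,c in r["stop_ring"]:print(atz(ci,uv,.012).round(4))
go([.4713,-.3117,.174],.15)
m=bot.cut_out("wrist","stop_ring")
for k in m[:3]:print(np.round(k["uv"],1),k["conf"],k["mask"].sum(),im[k["mask"]].mean(0).round())
E
```

```text
{'stop_ring': [([295.0, 413.5], 0.97), ([318.5, 259.7], 0.7)]}
[ 0.3743 -0.3129  0.012 ]
[ 0.471  -0.3121  0.012 ]
t 10.85 pos [ 0.4733 -0.3115  0.2614] head 0.1512 shift [-0.0021 -0.0002  0.0874] roll 0.0012 F [-0.5  0.6 -0.8] w 0.998 ff 0.0
[296.  409.4] 0.97 7135 [153.  81.  21.]
[321.9 267.8] 0.95 9234 [178. 171. 164.]
[269.7  55.2] 0.93 9312 [158.  86. 175.]
```

>>> servo_tool(plan=[-0.002,0,0.04,0,0,-0.002,0,0.07,0,0,-0.002,0,0.086,0,0,-0.002,0,0.086,0,0,-0.002,0,0.086,0,255,-0.002,0,0.086,0,255,-0.002,0,0.086,0,255,-0.002,0,0.086,0,255])

```text
t: 11.7
position: [0.4709, -0.3126, 0.176]
tcp_rot: [3.131, 0.235, 0.003]
force: [-1.0, 5.2, 17.4]
gripper_width: 0.645
finger_force: 38.7
```

>>> servo_tool(plan=[0,0,0,0,255,0,0,0,0,255,0,0,0,0,255,0,0,-0.03,0,255,0,0,-0.08,0,255,0,0,-0.12,0,255,0,0,-0.12,0,255])

```text
t: 12.4
position: [0.4715, -0.3133, 0.2998]
tcp_rot: [3.126, 0.235, 0.011]
force: [-0.1, -1.1, -4.4]
gripper_width: 0.639
finger_force: 45.9
```

```bash
python3 - <<'E'
from h import *
go([.5425,-.0215,.275],.15)
E
```

```text
t 12.4 pos [ 0.4715 -0.3133  0.2998] head 0.15 shift [ 0.1137 -0.2781  0.0236] roll -0.0 F [-0.1 -1.1 -4.4] w 0.639 ff 45.9
```

>>> servo_tool(plan=[0.114,-0.278,0,0,255,0.114,-0.278,0,0,255,0.114,-0.278,0,0,255,0.114,-0.278,0,0,255,0.114,-0.278,0,0,255,0.114,-0.278,0,0,255,0.114,-0.278,0.015,0,255,0.114,-0.278,0.02,0,255])

```text
t: 13.2
position: [0.5411, -0.0192, 0.2728]
tcp_rot: [-3.132, -0.239, 0.002]
force: [-0.1, -0.6, -3.8]
gripper_width: 0.64
finger_force: 45.9
```

>>> servo_tool(plan=[0,0,0,0,255,0,0,0,0,255])

```text
t: 13.4
position: [0.5414, -0.0217, 0.2739]
tcp_rot: [3.133, 0.233, -0.001]
force: [-0.3, -0.9, -4.6]
gripper_width: 0.642
finger_force: 45.9
```

```bash
python3 - <<'E'
from h import *
go([.5425,-.0215,.25],.15)
ci,im,r=wrist("post_tip","stop_ring");print(r)
cd=bot.camera_info("side");b=bot.camera("side");print([(np.round(m["uv"],1),m["conf"]) for m in bot.mark_of("side","stop_ring")]);
print(np.round(proj(cd,[.5425,-.0215,.116]),1))
save("c6",np.hstack([cv2.resize(im[240:440,220:420],(400,400)),cv2.resize(b[210:290,265:345],(400,400),interpolation=2)]))
E
```

```text
t 13.4 pos [ 0.5414 -0.0217  0.2739] head 0.1483 shift [ 0.0011 -0.      0.0239] roll -0.0017 F [-0.3 -0.9 -4.6] w 0.642 ff 45.9
{'post_tip': [], 'stop_ring': [([317.2, 330.6], 0.84)]}
[(array([330.5, 207.6]), 0.71), (array([400.6, 214.8]), 0.51), (array([305.6, 237.8]), 0.5)]
[307.6 232.5]
```

View pics/c6.png

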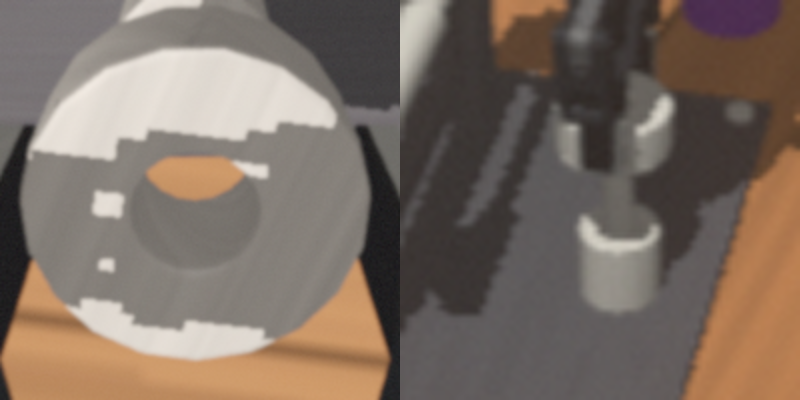

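The ring is over the post (side crop 615 against 619, wrist crop centred at 195), and the sleeve stands home below it. I'll lower the ring.

>>> servo_tool(plan=[0,0,0.01,0,255,0,0,0.02,0,255,0,0,0.03,0,255,0,0,0.035,0,255,0,0,0.035,0,255])

```text
t: 14.15
position: [0.5413, -0.0206, 0.2377]
tcp_rot: [-3.132, -0.235, 0.003]
force: [-0.2, 0.8, -3.6]
gripper_width: 0.643
finger_force: 45.9
```

>>> servo_tool(plan=[0,0,0.005,0,255,0,0,0.01,0,255,0,0,0.01,0,255,0,0,0.01,0,60,0,0,0.01,0,0,0,0,0.01,0,0,0,0,0.01,0,0,0,0,0.01,0,0])

```text
t: 14.95
position: [0.5417, -0.0207, 0.229]
tcp_rot: [3.133, 0.235, 0.0]
force: [0.2, 0.7, 0.3]
gripper_width: 0.998
finger_force: 0.0
```

>>> servo_tool(plan=[0,0,-0.03,0,0,0,0,-0.08,0,0,0,0,-0.13,0,0,0,0,-0.18,0,0,-0.02,0.01,-0.21,0,0,-0.02,0.055,-0.23,0,0,-0.02,0.055,-0.23,0,0,-0.02,0.055,-0.23,0,0])

```text
t: 15.75
position: [0.5299, -0.0787, 0.4591]
tcp_rot: [3.133, 0.232, 0.001]
force: [-0.5, 0.5, 0.0]
gripper_width: 0.999
finger_force: 0.0
```

```bash
python3 - <<'E'
from h import *
go([.629,-.06,.42],.15)
ci,im,r=wrist("post_tip","stop_ring","knob","bolt",name="w7");print(r)
for q,z in(("post_tip",.08),("stop_ring",.06),("knob",.2285)):
    for uv,c in r[q]:print(q,atz(ci,uv,z).round(4))
cd=bot.camera_info("side");b=bot.camera("side");rs=bot.mark_of("side","stop_ring");
for m in rs:print(np.round(m["uv"],1),m["conf"])
print(np.round(proj(cd,[.5425,-.0215,.06]),1))
if r["knob"]:
  cs=bot.camera_info("scene");X,e=tri((ci,r["knob"][0][0]),(cs,(273,239)),(cd,(279,176)));print(X,e)
E
```

```text
t 15.75 pos [ 0.5299 -0.0787  0.4591] head 0.1481 shift [ 0.1007 -0.0039  0.0392] roll -0.0019 F [-0.5  0.5  0. ] w 0.999 ff 0.0
{'post_tip': [([250.9, 182.9], 0.59)], 'stop_ring': [([253.0, 179.0], 0.95), ([507.5, 361.6], 0.89), ([524.2, 174.0], 0.56)], 'knob': [([316.4, 48.1], 0.94), ([250.1, 183.1], 0.42)], 'bolt': []}
post_tip [ 0.5417 -0.0235  0.08  ]
stop_ring [ 0.5418 -0.0223  0.06  ]
stop_ring [ 0.403  -0.2839  0.06  ]
stop_ring [ 0.5801 -0.2492  0.06  ]
knob [ 0.6283 -0.0642  0.2285]
knob [ 0.5669 -0.0424  0.2285]
[329.6 210.2] 0.78
[402.4 216.9] 0.73
[306.1 252.3] 0.6
[307.9 251. ]
[ 0.62905344 -0.06246147  0.22644197] [np.float64(0.0017619441084347311), np.float64(0.0030564596883034486), np.float64(0.001980992634525358)]
```

View pics/w7.png

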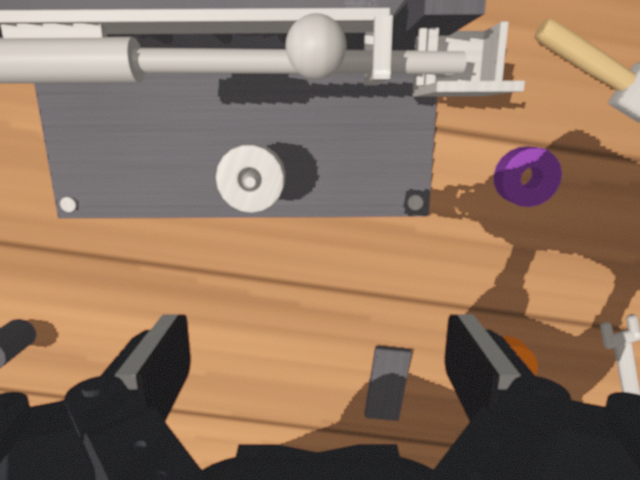

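The ring is home on the sleeve (250,179), and the knob is at (316,47). A guide bracket stands about 30 mm nose-wards of the knob at (383,45). So I'll pinch the knob across the gate, with the tool turned by 90°.

```bash
python3 - <<'E'
from h import *
print(bot.sense()["qpos"].round(3)); go([.629,-.063,.46],.15)
E
```

```text
[-0.257  0.316  1.487  0.     1.339  1.163]
t 16.1 pos [ 0.53   -0.0775  0.4584] head 0.1506 shift [ 0.1     0.0005 -0.0017] roll 0.0006 F [ 0.1 -0.2 -0.1] w 1.003 ff 0.0
```

>>> servo_tool(plan=[0.02,0,0,-0.149,0,0.04,0,0,-0.298,0,0.06,0,0,-0.447,0,0.08,0,0,-0.596,0,0.1,0,0,-0.745,0,0.1,0,0,-0.894,0,0.1,0,0,-1.043,0,0.1,0,0,-1.192,0])

```text
t: 16.9
position: [0.6291, -0.0627, 0.4583]
tcp_rot: [-2.454, -1.961, 0.001]
force: [-0.2, 1.1, 0.2]
gripper_width: 0.998
finger_force: 0.0
```

>>> servo_tool(plan=[0,0,0,-0.145,0,0,0,0,-0.29,0,0,0,0,-0.379,0,0,0,0,-0.379,0,0,0,0,-0.379,0])

```text
t: 17.4
position: [0.6289, -0.0629, 0.4586]
tcp_rot: [-2.052, -2.379, 0.0]
force: [-1.3, -0.1, 0.1]
gripper_width: 0.997
finger_force: 0.0
```

```bash
python3 - <<'E'
from h import *
go([.629,-.063,.378],1.721)
ci,im,r=wrist("knob","stop_ring","bolt");print(r,"exp",np.round(proj(ci,[.629,-.063,.2275]),1))
for uv,c in r["knob"]:print(atz(ci,uv,.2275).round(4))
for k in bot.cut_out("wrist","knob")[:2]:
    m=k["mask"];ys,xs=np.where(m);print(k["conf"],m.sum(),xs.min(),xs.max(),ys.min(),ys.max(),k["uv"])
g=cv2.medianBlur(cv2.cvtColor(im,cv2.COLOR_RGB2GRAY),5)
print(cv2.HoughCircles(g,cv2.HOUGH_GRADIENT,1.2,40,param1=80,param2=25,minRadius=20,maxRadius=60))
E
```

```text
t 17.4 pos [ 0.6289 -0.0629  0.4586] head 1.7181 shift [-0.0002  0.0001  0.0806] roll -0.0029 F [-1.3 -0.1  0.1] w 0.997 ff 0.0
{'knob': [([317.4, 270.7], 0.82), ([230.4, 133.3], 0.23)], 'stop_ring': [([223.0, 137.8], 0.92), ([241.4, 376.8], 0.89), ([57.4, 379.7], 0.56)], 'bolt': []} exp [316.6 266.6]
[ 0.6297 -0.065   0.2275]
[ 0.5814 -0.006   0.2275]
0.74 6535 292 343 72 356 [314.8, 227.9]
[[[221.40001  136.20001   36.2     ]
  [317.40002  267.        25.880001]
  [240.6      375.        27.560001]
  [336.6      335.40002   46.04    ]
  [387.00003  336.6       59.24    ]
  [216.6      412.2       47.120003]
  [155.40001  361.80002   35.      ]
  [276.6      335.40002   26.24    ]
  [475.80002  365.40002   29.960001]
  [562.2       22.2       27.44    ]]]
```

Both wrist views agree on the knob, with the circle at (317,267) against (317,267) expected. I'll descend and pinch it.

>>> servo_tool(plan=[0,0,0.04,0,0,0,0,0.07,0,0,0,0,0.08,0,0,0,0,0.08,0,0,0,0,0.08,0,200,0,0,0.08,0,255,0,0,0.08,0,255,0,0,0.08,0,255], newtons=60)

```text
t: 18.45
position: [0.629, -0.0632, 0.3796]
tcp_rot: [2.048, 2.381, 0.001]
force: [-0.2, 0.1, 0.2]
gripper_width: 0.329
finger_force: 0.0
```

>>> servo_tool(plan=[0,0,0,0,255,0,0,0,0,255,0,0,0,0,255,0,0,0,0,255])

```text
t: 18.85
position: [0.6291, -0.0632, 0.3797]
tcp_rot: [2.048, 2.381, 0.001]
force: [0.3, -0.3, 7.0]
gripper_width: 0.267
finger_force: 58.4
```

The grip sits above the ball's equator, so I'll regrip 8 mm lower.

>>> servo_tool(plan=[0,0,0,0,120,0,0,0,0,100,0,0,0.008,0,100,0,0,0.008,0,100,0,0,0.008,0,255,0,0,0.008,0,255,0,0,0.008,0,255,0,0,0.008,0,255])

```text
t: 19.65
position: [0.629, -0.0631, 0.371]
tcp_rot: [2.049, 2.382, 0.0]
force: [-0.2, 0.2, -0.0]
gripper_width: 0.275
finger_force: 58.6
```

>>> servo_tool(plan=[0,0,0,0,255,0,0,0,0,255,0,0,0,0,255])

```text
t: 19.95
position: [0.6289, -0.0631, 0.3709]
tcp_rot: [2.049, 2.382, 0.0]
force: [-0.2, -0.5, 1.6]
gripper_width: 0.276
finger_force: 58.6
```

>>> servo_tool(plan=[0.002,0,-0.004,0,255,0.004,0,-0.008,0,255,0.006,0,-0.012,0,255,0.008,0,-0.016,0,255,0.008,0,-0.016,0,255,0.008,0,-0.016,0,255])

```text
t: 20.55
position: [0.6277, -0.0551, 0.3868]
tcp_rot: [-2.048, -2.382, 0.0]
force: [-0.2, -0.1, -4.6]
gripper_width: 0.275
finger_force: 58.9
```

>>> servo_tool(plan=[0.006,0,0,0,255,0.012,0,0,0,255,0.018,0,0,0,255,0.024,0,0,0,255,0.024,0,0,0,255])

```text
t: 21.05
position: [0.624, -0.0304, 0.3867]
tcp_rot: [-2.047, -2.382, -0.0]
force: [-1.0, 0.7, -6.3]
gripper_width: 0.27
finger_force: 59.0
```

```bash
python3 - <<'E'
from h import *
cs=bot.camera_info("scene");cd=bot.camera_info("side")
for c,ci in(("scene",cs),("side",cd)):
    bot.camera(c);print(c,[(np.round(m["uv"],1),m["conf"]) for m in bot.mark_of(c,"knob")[:2]])
go([.629,-.063,.378],1.721);p=bot.sense()["position"].copy();p[2]-=.147;print(np.round(proj(cs,p),1),np.round(proj(cd,p),1))
E
```

```text
scene [(array([284., 241.]), 0.51)]
side [(array([273.1, 175.3]), 0.57)]
t 21.25 pos [ 0.6241 -0.0314  0.3867] head 1.7209 shift [-0.032   0.0001  0.0087] roll -0.0001 F [-0.9  1.9 -6.3] w 0.272 ff 58.9
[280.6 240.8] [275.2 179. ]
```

>>> servo_tool(plan=[0.006,0,0,0,255,0.012,0,0,0,255,0.017,0,0,0,255,0.017,0,0,0,255,0.017,0,0,0,255,0.017,0,0,0,255])

```text
t: 21.85
position: [0.6216, -0.0146, 0.3867]
tcp_rot: [-2.048, -2.381, -0.0]
force: [-1.0, 1.7, -6.4]
gripper_width: 0.272
finger_force: 58.9
```

```bash
python3 - <<'E'
from h import *
go([.629,-.063,.378],1.721)
# arc of the knob about the hinge: frame from yaw .15; hinge is 30 mm behind knob in frame x
p=bot.sense()["position"];f=np.array([np.cos(.15),np.sin(.15)]);l=np.array([-f[1],f[0]])
post=np.array([.5425,-.0218]);O=post-f*(-.0272)  # post frame x about -27 mm
C=np.array([.592,.009])-.025*f                    # frame origin from the plate
for O in(C,):
    k=np.array([f@(p[:2]-O),l@(p[:2]-O)]);print("knob frame",k.round(4),"post frame",(f@(post-O)).round(4),(l@(post-O)).round(4))
    H=np.array([.080,.140])
    d=k-H
    for a in(.1,.2,.3,.41,.45):
        R=np.array([[np.cos(a),np.sin(a)],[-np.sin(a),np.cos(a)]])  # clockwise
        s=R@d-d; print(a,"tool shift tx(y_f)",s[1].round(4),"ty(x_f)",s[0].round(4))
E
```

```text
t 21.85 pos [ 0.6216 -0.0146  0.3867] head 1.7209 shift [-0.049   0.0001  0.0087] roll -0.0001 F [-1.   1.7 -6.4] w 0.272 ff 58.9
knob frame [ 0.0507 -0.0278] post frame -0.0285 -0.0231
0.1 tool shift tx(y_f) 0.0038 ty(x_f) -0.0166
0.2 tool shift tx(y_f) 0.0092 ty(x_f) -0.0327
0.3 tool shift tx(y_f) 0.0161 ty(x_f) -0.0483
0.41 tool shift tx(y_f) 0.0256 ty(x_f) -0.0644
0.45 tool shift tx(y_f) 0.0294 ty(x_f) -0.0701
```

>>> servo_tool(plan=[0.0017,-0.0083,0,0.05,255,0.0038,-0.0166,0,0.1,255,0.0063,-0.0247,0,0.15,255,0.0092,-0.0327,0,0.2,255,0.0125,-0.0406,0,0.25,255,0.0161,-0.0483,0,0.3,255,0.0195,-0.0542,0,0.34,255,0.0195,-0.0542,0,0.34,255])

```text
t: 22.65
position: [0.565, -0.0035, 0.3872]
tcp_rot: [2.422, 1.999, 0.001]
force: [3.6, -1.8, -5.2]
gripper_width: 0.271
finger_force: 59.2
```

```bash
python3 - <<'E'
from h import *
go([.629,-.063,.378],1.721)
s=bot.sense();h=Ro.from_rotvec(s["tcp_rot"]).as_matrix();print("F tool",(h.T@s["force"]).round(2))
ci,im,r=wrist("knob","stop_ring","gate");print(r)
p=s["position"];print("exp knob",np.round(proj(ci,[p[0],p[1],p[2]-.148]),1))
g=cv2.medianBlur(cv2.cvtColor(im,cv2.COLOR_RGB2GRAY),5);c=cv2.HoughCircles(g,cv2.HOUGH_GRADIENT,1.2,40,param1=80,param2=25,minRadius=20,maxRadius=60);print(c[0][:4])
E
```

```text
t 22.65 pos [ 0.565  -0.0035  0.3872] head 1.3799 shift [-0.0463  0.0741  0.0093] roll -0.3411 F [ 3.6 -1.8 -5.2] w 0.271 ff 59.2
F tool [-1.11  3.84  5.21]
{'knob': [([324.8, 367.1], 0.91)], 'stop_ring': [([290.8, 250.2], 0.8)], 'gate': []}
exp knob [314.6 357.6]
[[292.2      250.20001   41.840004]
 [323.40002  367.80002   44.72    ]
 [168.6      407.40002   48.32    ]]
```

>>> servo_tool(plan=[0.0006,-0.0033,0,0.02,255,0.0013,-0.0067,0,0.04,255,0.002,-0.01,0,0.06,255,0.0024,-0.0118,0,0.07,255,0.0024,-0.0118,0,0.07,255,0.0024,-0.0118,0,0.07,255])

```text
t: 23.45
position: [0.5541, 0.0011, 0.3869]
tcp_rot: [2.49, 1.915, 0.0]
force: [4.8, -0.5, -5.3]
gripper_width: 0.273
finger_force: 59.2
```

```bash
python3 - <<'E'
from h import *
go([.629,-.063,.378],1.721)
s=bot.sense();h=Ro.from_rotvec(s["tcp_rot"]).as_matrix();print("F tool",(h.T@s["force"]).round(2))
E
```

```text
t 23.45 pos [0.5541 0.0011 0.3869] head 1.3111 shift [-0.0427  0.0889  0.0089] roll -0.4099 F [ 4.8 -0.5 -5.3] w 0.273 ff 59.2
F tool [0.73 4.73 5.29]
```

>>> servo_tool(plan=[0.0003,-0.0017,0,0.01,255,0.0005,-0.003,0,0.015,255,0.0005,-0.003,0,0.015,255,0.0005,-0.003,0,0.015,255])

```text
t: 23.85
position: [0.5517, 0.0022, 0.3872]
tcp_rot: [2.504, 1.895, 0.002]
force: [7.4, -3.3, -4.6]
gripper_width: 0.272
finger_force: 59.3
```

```bash
python3 - <<'E'
from h import *
go([.629,-.063,.378],1.721)
s=bot.sense();h=Ro.from_rotvec(s["tcp_rot"]).as_matrix();print("F tool",(h.T@s["force"]).round(2))
E
```

```text
t 23.85 pos [0.5517 0.0022 0.3872] head 1.296 shift [-0.0418  0.092   0.0093] roll -0.425 F [ 7.4 -3.3 -4.6] w 0.272 ff 59.3
F tool [-1.14  8.01  4.64]
```

>>> servo_tool(plan=[0.0001,-0.001,0,0,255,0.0001,-0.001,0,0,255,0.0001,-0.001,0,0,255,0.0001,-0.001,0,0,255,0.0001,-0.001,0,0,255])

```text
t: 24.35
position: [0.551, 0.0025, 0.3873]
tcp_rot: [2.503, 1.895, 0.003]
force: [8.9, -3.7, -5.1]
gripper_width: 0.273
finger_force: 59.4
```

```bash
python3 - <<'E'
from h import *
for i in range(3):
    ci,im,r=wrist("knob","stop_ring")
    s=bot.sense();h=Ro.from_rotvec(s["tcp_rot"]).as_matrix();print(s["t"],s["position"].round(4),"F tool",(h.T@s["force"]).round(2))
print(r)
for uv,c in r["stop_ring"]:print(atz(ci,uv,.06).round(4))
E
```

```text
24.5 [0.551  0.0025 0.3873] F tool [-0.35 10.77  5.08]
24.65 [0.551  0.0025 0.3873] F tool [-1.07  9.95  5.12]
24.8 [0.551  0.0025 0.3873] F tool [-0.29 10.53  6.01]
{'knob': [([330.7, 364.7], 0.97)], 'stop_ring': [([313.5, 256.9], 0.73)]}
[ 0.5425 -0.0228  0.06  ]
```

```bash
python3 -c "
from bench import bot
print(bot.job_done())"
```

```text
the job is handed in; nothing more can be done
None
```

I handed the job in at about 25 s of the 72 s: sleeve and ring measured home on the post, the bolt drawn about 41 mm, and the gate held by the knob against the ring at about 0.42 rad. The hand-in returned no verdict.

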